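# Turn the dried pot's marker flag to green

## Robot

A 6-joint arm with a two-finger parallel gripper is mounted at the origin on a cart in front of the work surface, level with it; the furniture and walls round the work are solid. World frame = base frame: x ahead of the robot, y to its left, z up, the work surface at z = 0. Lengths are in mm, angles in rad, forces in N, time in s.
With the tool pointing down it reaches from about 350 to 925 mm from the base axis. Payload 6.4 kg.
Tool frame: the origin (TCP) lies midway between the tips of the shut fingers; the grasp point (between the pads) lies 19 mm behind it (r.grip_point_offset is the z of the grasp point in the tool frame, in mm); z points along the fingers, y is the direction in which the jaws open and shut (so a half turn about z gives the same grasp; the last joint's range is limited). The gripper opens to 94 mm and grips with 3 to 60 N. Pads are 16 mm wide; open, the fingers measure 119 mm over their backs; the gripper's body (75 mm by 177 mm) begins 78 mm behind the grasp point.
Start: joints at [0.996, 0.245, 1.558, -0, 1.339, -0.174], TCP at [253.599, 598.499, 205.455] pointing down, gripper open.
Joint ranges: [-3.13, 3.13], [-1.02, 2.26], [0.13, 2.54], [-0.95, 4.09], [0.21, 2.88], [-2.74, 2.74]. Speed limits (rad/s): [2.57, 2.57, 3.14, 3.14, 3.14, 3.14].

## Interface

Orientations are given as a 3x3 rotation matrix whose columns are the frame's x, y, z axes.
In Python, from workcell import r gives the robot as it stands.
- The arm moves only by the tool servo_tool, never from a script. Its argument "moves" is a list of rows, each a list of 6 numbers: the shift along the tool's x, y, z in m, then the turn, a rotation vector about the tool's x, y, z in rad. In form: [[dx, dy, dz, rx, ry, rz], ...]. A call has 1 to 10 rows; each row shifts and turns the commanded pose from where the row before left it, along the tool's axes as they then stand; what a row does not reach is not made up. A row lasts 1/8 s, in which the tool goes at most 62.5 mm and 10.7 degrees, less where a joint would pass 70% of its speed; a pose out of reach is approached as far as the arm can. A call with a gripper value outside its range is refused whole. "fingers" is the closure in counts, from 0 (fully open) to 255 (shut), set as the call begins (left out, the last holds). The fingers move at their own pace and stop on an object; "squeeze" is the grip in N (left out, the last holds). Time passes only in rows, so rows that do not move let the fingers close. It gives the time, the measured TCP pose, the force and the opening at its end, in the units of the state.
- r.get_state(): the state, without advancing time (a new reading comes with each control period).
- r.snapshot(name): name is "scene" or "top"; returns a dict with "color" (420x560x3 uint8, red, green, blue), "range_z" (420x560 float32, mm along the optical axis (not along the pixel's ray), 0 where there is no reading), "K" (3x3 intrinsics, pixels), "R" (3x3) and "t" (3): a world point X has camera coordinates R X + t. Camera axes: x right, y down, z forward; pixel columns grow to the right and rows downward; lengths in mm; the calibration is good to about 2 mm. A picture is of the moment at which its call begins.
- r.sign_off(): hands the job in, once; it reports no verdict.
The state is a dict: "clock": time; "qpos": joint angles; "dq": joint speeds; "effort": joint torques, N m; "tool_pos": TCP position; "eef_rot": TCP orientation; "ft_force": force on the tool from outside, world axes, zero at the start; "wrist_torque": the same for the moment, N m; "opening": opening from 0.0 (shut) to 1.0 (fully open).
Only numpy, scipy, OpenCV 4.12 (cv2) and the standard library are available. Lean on these libraries where they do the work, as an engineer would, in place of code of your own. Each camera call takes 0.05 s, during which the arm holds its last target.

## Task

The small pinched clay pot has dried. Gently push the red marker flag on its drying board right over its hinge with the fingertips, until it lies fully flat on the other side with its green face up. Leave the pot, the brown tile and the brush where they are, and leave the flag on the tile's board showing red.

Things in the scene. Friction and masses are not known exactly. Their poses are not given: they have to be found in the camera images.
- board_pot: fixed pale plywood drying board, 200 mm along its own x, 144 mm along y, 12 mm thick; origin at the centre of its underside, x roughly away from the robot, z up. The pinched pot is on its far half. On its near half a marker flag turns on a level pin along the board's x, between two posts whose tops are 64 mm above the table.
- board_tile: fixed pale plywood drying board, 200 mm along its own x, 144 mm along y, 12 mm thick; origin at the centre of its underside, x roughly away from the robot, z up. The brown tile is on its far half. On its near half a marker flag turns on a level pin along the board's x, between two posts whose tops are 64 mm above the table.
- pot_flag (a joint): hinge angle (rad) of the flag by the pinched pot. 0: lies level on the board's +y side, red face up; 1.57: stands up; 3.14: lies level on the -y side, green face up (hard stops at 0 and 3.14). A plate 52 mm wide along the pin, reaching 69 mm from the pin, 5 mm thick, free edge a 7 mm bead. Stiff hinge: it stays at any angle where it is left; a fingertip push of 1 to 5 N moves it.
- tile_flag (a joint): hinge angle (rad) of the flag by the tile. 0: lies level on the board's +y side, red face up; 1.57: stands up; 3.14: lies level on the -y side, green face up (hard stops at 0 and 3.14). A plate 52 mm wide along the pin, reaching 69 mm from the pin, 5 mm thick, free edge a 7 mm bead. Stiff hinge: it stays at any angle where it is left; a fingertip push of 1 to 5 N moves it. Leave it at 0.
- pot_flag_hinge (a point): middle of the hinge pin of the pot's flag, 60 mm above the table, 50 mm from the board's centre towards its -x; axes as the board's. Two black thumb tabs, 36 mm wide along the pin, 5 mm thick, 42 mm long from the pin, stick out square to the flag's plate: at angle 0 one stands straight up over the pin, and pushing it to the board's -y raises the flag; at 3.14 the other stands up.
- tile_flag_hinge (a point): middle of the hinge pin of the tile's flag, 60 mm above the table, 50 mm from the board's centre towards its -x; axes as the board's. Two black thumb tabs, 36 mm wide along the pin, 5 mm thick, 42 mm long from the pin, stick out square to the flag's plate: at angle 0 one stands straight up over the pin, and pushing it to the board's -y raises the flag; at 3.14 the other stands up.
- pot: brown clay pinched pot, 72 mm across and 47 mm high, loose on its board's far half; origin at the centre of its underside, z up
- tile: brown test tile, 70 x 40 x 8 mm, loose on its board's far half; origin at the centre of its underside, z up
- brush: red-handled brush, 226 mm long, 13 mm thick, lying loose along the near edge of the table, roughly along y; origin under its centre
There are look-alikes about, which are no part of the job. There is more than one size of the pot; the job needs the smaller.

How it is judged (in metres and radians):
At the end, for the whole second after the job is handed in: the pot's flag is at rest within 0.16 rad of lying flat with green up; the tile's flag is within 0.15 rad of flat with red up; pot, tile and brush are within 20 mm of where they stood and the pot is upright (value of joint pot_flag above 2.98 rad and velocity of joint pot_flag below 0.1 rad/s and value of joint tile_flag below 0.15 rad and distance of each of pot, tile, brush from where it was at the start of the episode below 0.02 m and angle between pot's own z axis and vertical below 0.15 rad); the robot touches nothing.
It fails at once if the pot, the tile or the brush was pushed away, lifted or carried (more than 20 mm) (distance of any of pot, tile, brush from where it was at the start of the episode above 0.02 m).
It fails at once if the tile's flag was raised by more than 0.3 rad (value of joint tile_flag above 0.3 rad).
It fails at once if the pot's flag was pushed or squeezed with more than 30 N (contact force between anything else and pot_flag above 30 N).
It also fails if it takes over 48 s, if anything falls off the work surface, if the arm or the gripper's body presses on something with over 40 N, if the wrist force passes 120 N, or if a joint passes its speed limit or range.

## Working session

There is one attempt and no reset: what is moved stays moved. The work goes in short steps, Python scripts to look and compute and a tool call to move; the robot and the scene stay as the last step left them, time stands still between calls to the robot, and variables do not carry over. Pictures are saved under pics/ and viewed, and the job is handed in when it is done.

Besides the shell and the picture viewer there is one more tool, called by a JSON object that holds its "op" and its "data". servo_tool: Moves the arm, as the interface text tells. Its arguments: {"type":"object","properties":{"moves":{"type":"array","items":{"type":"array","items":{"type":"number"}}},"fingers":{"type":"number"},"squeeze":{"type":"number"}},"required":["moves"]}

```bash
mkdir -p pics; python3 - <<'E'
from workcell import r
import cv2,numpy as np
for n in("scene","top"):
    s=r.snapshot(n); np.savez(f"pics/{n}0.npz",**s)
    cv2.imwrite(f"pics/{n}0.png",cv2.resize(s["color"][:,:,::-1],(784,588)))
    print(n,s["K"].round(1).tolist(),s["R"].round(3).tolist(),s["t"].round(1))
st=r.get_state();print(st["clock"],st["tool_pos"],np.round(st["eef_rot"],3),st["opening"],st["ft_force"])
E
```

```text
scene [[388.9, 0.0, 283.8], [0.0, 388.9, 207.2], [0.0, 0.0, 1.0]] [[0.642, -0.767, 0.02], [-0.375, -0.336, -0.864], [0.669, 0.547, -0.503]] [-361.8  242.9  582.3]
top [[452.7, 0.0, 277.4], [0.0, 452.7, 207.8], [0.0, 0.0, 1.0]] [[-0.01, -1.0, 0.001], [-0.998, 0.01, -0.059], [0.059, -0.002, -0.998]] [ -43.   516.  1087.7]
0.1 [253.29179563 598.03146198 204.47341827] [[-0.921  0.39  -0.001]
 [ 0.39   0.921 -0.001]
 [ 0.    -0.002 -1.   ]] 0.9988685448899869 [-0.06290112  0.15277229  0.92008231]
```

View pics/scene0.png

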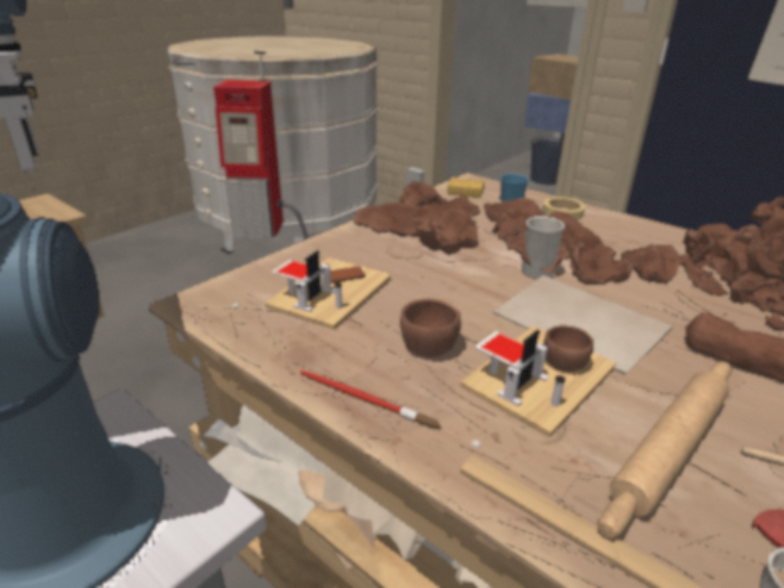

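View pics/top0.png

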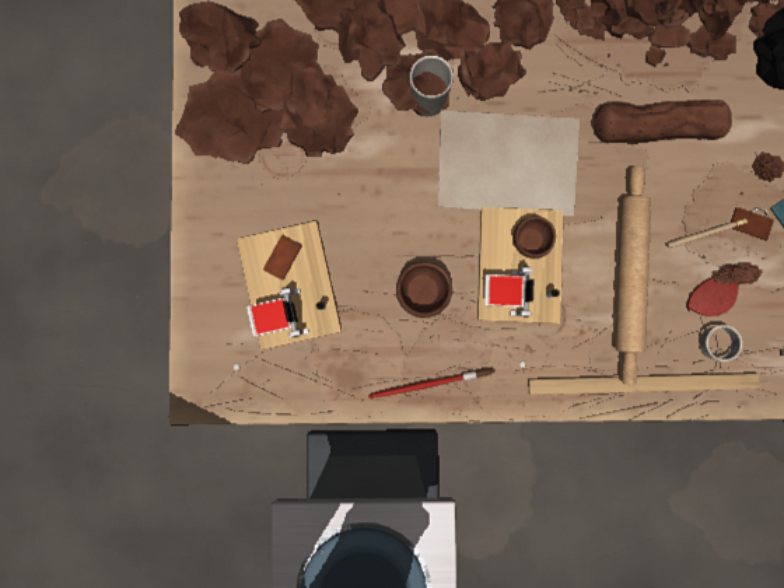

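Candidates (top view, 784-wide pixels): red flag at (505,290) on the board with the small pot (534,235); red flag at (270,316) on the tile's board. Other reds are the brush (430,383) and the red blob (713,296). The larger pot (424,287) stands loose off any board. I choose the flag at (505,290), and will check it in a close crop and measure it.

```bash
cat > h.py <<'E'
import numpy as np
def cloud(s):
    K,R,t,d=s["K"],s["R"],s["t"],s["range_z"]
    v,u=np.mgrid[:d.shape[0],:d.shape[1]]
    P=np.stack([(u-K[0,2])/K[0,0]*d,(v-K[1,2])/K[1,1]*d,d],-1)
    return (P-t)@R
E
python3 - <<'E'
import numpy as np,cv2
from h import cloud
s=dict(np.load("pics/top0.npz"));c=s["color"].astype(int)
P=cloud(s)
crop=s["color"][140:240,330:420,::-1]
a=cv2.resize(crop,(540,600),interpolation=cv2.INTER_CUBIC)
cv2.imwrite("pics/crop0.png",a)
m=(c[...,0]>180)&(c[...,1]<80)&(c[...,2]<80)
n,l,stt,ce=cv2.connectedComponentsWithStats(m.astype(np.uint8))
for i in range(1,n):
    if stt[i,4]>60:
        q=P[l==i]; q=q[np.isfinite(q).all(1)]
        rect=cv2.minAreaRect(q[:,:2].astype(np.float32))
        print(ce[i],stt[i],np.median(q,0).round(1),rect)
# board plane
reg=np.zeros_like(m);reg[140:240,335:412]=1
b=reg&(abs(P[...,2]-12)<5)&(P[...,2]>7)
n,l,stt,ce=cv2.connectedComponentsWithStats(b.astype(np.uint8))
i=1+np.argmax(stt[1:,4]);q=P[l==i]
print("board",cv2.minAreaRect(q[:,:2].astype(np.float32)),q[:,2].mean())
hi=reg&(P[...,2]>75)
print("tab",P[hi].round(0).tolist()[:60], np.argwhere(hi)[:5])
z=P[190:225,340:410,2]
print(z.round(0).astype(int)[::3,::3])
print("max z near",np.nanmax(P[:,:,2][reg]))
# local table height near
print(np.median(P[225:235,420:436,2]),P[205,340:410].round(0)[::6])
E
```

```text
[360.78060046 207.27713626] [350 198  23  20 433] [ 512.6 -242.5   63.1] ((511.6922912597656, -242.96835327148438), (52.274932861328125, 44.77039337158203), 89.41777801513672)
[192.06728538 225.83294664] [180 214  26  24 431] [472.3 150.9  63.1] ((472.7712707519531, 150.29905700683594), (44.64393615722656, 52.97687530517578), 12.664371490478516)
board ((570.6119995117188, -287.65570068359375), (178.6851043701172, 222.7685546875), 89.4015121459961) 11.957757930937376
tab [[450.0, -46.0, 1117.0], [450.0, -46.0, 1117.0], [450.0, -46.0, 1117.0], [450.0, -46.0, 1117.0], [450.0, -46.0, 1117.0], [450.0, -46.0, 1117.0], [450.0, -46.0, 1117.0], [450.0, -46.0, 1117.0], [450.0, -46.0, 1117.0], [450.0, -46.0, 1117.0], [450.0, -46.0, 1117.0], [450.0, -46.0, 1117.0], [450.0, -46.0, 1117.0], [450.0, -46.0, 1117.0], [450.0, -46.0, 1117.0], [450.0, -46.0, 1117.0], [450.0, -46.0, 1117.0], [450.0, -46.0, 1117.0], [450.0, -46.0, 1117.0], [450.0, -46.0, 1117.0], [450.0, -46.0, 1117.0], [450.0, -46.0, 1117.0], [450.0, -46.0, 1117.0], [450.0, -46.0, 1117.0], [450.0, -46.0, 1117.0], [528.0, -275.0, 98.0], [
[... 1957 characters left out ...]
0   12    2   -4    0]
 [  -1   11   61   63   64   62   61   63   63   63   63   60   65   13
    14   11   10   11   14   12   15    0   -2   -2]
 [   2   10   11   11   16   12   10   10   14   12   12   14   65   17
    16   13   15   13    9   12   13   -1    1   -1]
 [   0   10   12   16   12   11   14   11   15   18   40   65   64   12
    12   12   11   10   10   10   11    0    0    0]]
max z near 1116.500531242391
-0.8000320785245181 [[ 522. -203.   -0.]
 [ 518. -208.   61.]
 [ 517. -222.   64.]
 [ 517. -236.   63.]
 [ 517. -250.   62.]
 [ 517. -263.   65.]
 [ 516. -275.   77.]
 [ 520. -303.   15.]
 [ 520. -318.   14.]
 [ 519. -332.   18.]
 [ 520. -348.   11.]
 [ 520. -367.   -2.]]
```

View pics/crop0.png

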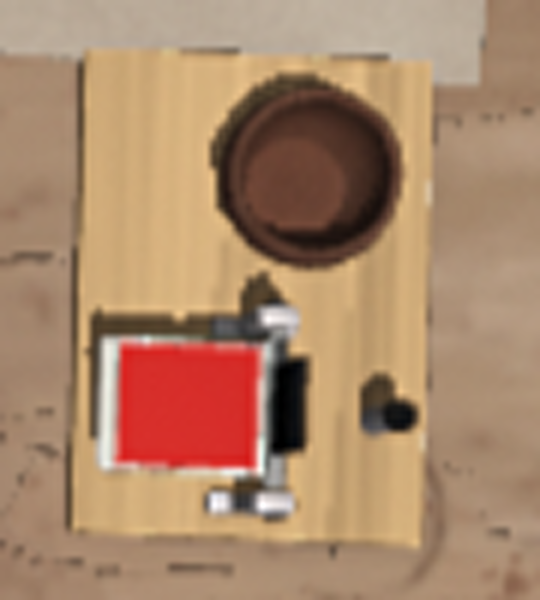

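The crop shows the small pot with the red flag, its black tab (centre of crop, 290,405) upright over the pin at about x=511, y=-277 and reaching z≈102. It matches the description, so I turn the tool to put the jaws along the pin and shut the fingers.

{"op": "servo_tool", "data": {"moves": [[0, 0, 0, 0, 0, 0.17], [0, 0, 0, 0, 0, 0.17], [0, 0, 0, 0, 0, 0.17], [0, 0, 0, 0, 0, 0.17], [0, 0, 0, 0, 0, 0.17], [0, 0, 0, 0, 0, 0.17], [0, 0, 0, 0, 0, 0.17]], "fingers": 255, "squeeze": 10}}

```text
clock: 0.98
tool_pos: [253.4, 598.2, 204.8]
eef_rot: [[0.026, 1.0, -0.001], [1.0, -0.026, -0.001], [-0.001, -0.001, -1.0]]
ft_force: [-0.2, -0.8, -0.3]
opening: 0.294
```

{"op": "servo_tool", "data": {"moves": [[-0.05, 0.017, 0, 0, 0, 0], [-0.05, 0.017, 0, 0, 0, 0], [-0.05, 0.017, 0, 0, 0, 0], [-0.05, 0.017, 0, 0, 0, 0], [-0.05, 0.017, 0, 0, 0, 0], [-0.05, 0.017, 0, 0, 0, 0], [-0.05, 0.017, 0, 0, 0, 0], [-0.05, 0.017, 0, 0, 0, 0], [-0.05, 0.017, 0, 0, 0, 0], [-0.05, 0.017, 0, 0, 0, 0]]}}

```text
clock: 2.22
tool_pos: [413.6, 93.5, 205.3]
eef_rot: [[0.02, 1.0, 0.0], [1.0, -0.02, 0.0], [0.0, 0.0, -1.0]]
ft_force: [0.2, 0.4, -0.2]
opening: 0.004
```

{"op": "servo_tool", "data": {"moves": [[-0.042, 0.013, 0, 0, 0, 0], [-0.042, 0.013, 0, 0, 0, 0], [-0.042, 0.013, 0, 0, 0, 0], [-0.042, 0.013, 0, 0, 0, 0], [-0.042, 0.013, 0, 0, 0, 0], [-0.042, 0.013, 0, 0, 0, 0], [-0.042, 0.013, 0, 0, 0, 0], [-0.042, 0.013, 0, 0, 0, 0], [0, 0, 0, 0, 0, 0], [0, 0, 0, 0, 0, 0]]}}

```text
clock: 3.48
tool_pos: [510.4, -242.1, 204.9]
eef_rot: [[0.02, 1.0, -0.001], [1.0, -0.02, 0.001], [0.001, -0.001, -1.0]]
ft_force: [-0.9, 0.7, -0.7]
opening: 0.004
```

{"op": "servo_tool", "data": {"moves": [[0, 0, 0.03, 0, 0, 0], [0, 0, 0.03, 0, 0, 0], [0, 0, 0.03, 0, 0, 0], [0, 0, 0.02, 0, 0, 0], [0, 0, 0.01, 0, 0, 0], [0, 0, 0, 0, 0, 0]]}}

```text
clock: 4.22
tool_pos: [510.8, -242.5, 85.4]
eef_rot: [[0.02, 1.0, -0.0], [1.0, -0.02, 0.0], [0.0, -0.0, -1.0]]
ft_force: [-0.2, -0.9, 1.1]
opening: 0.006
```

```bash
cat > look.py <<'E'
import sys,cv2,numpy as np
from workcell import r
n=sys.argv[1]
s=r.snapshot("scene");np.savez(f"pics/s{n}.npz",**s)
t=r.snapshot("top");np.savez(f"pics/t{n}.npz",**t)
a=cv2.resize(s["color"][190:320,310:450,::-1],(420,390),interpolation=cv2.INTER_CUBIC)
b=cv2.resize(t["color"][140:240,320:420,::-1],(390,390),interpolation=cv2.INTER_CUBIC)
cv2.imwrite(f"pics/look{n}.png",np.hstack([a,b[:,:380]]))
st=r.get_state();print(st["clock"],np.round(st["tool_pos"],1),np.round(st["ft_force"],1))
E
python3 look.py 1
```

```text
4.325 [ 511.5 -243.2   86.6] [ 0.4 -0.6  0.6]
```

View pics/look1.png

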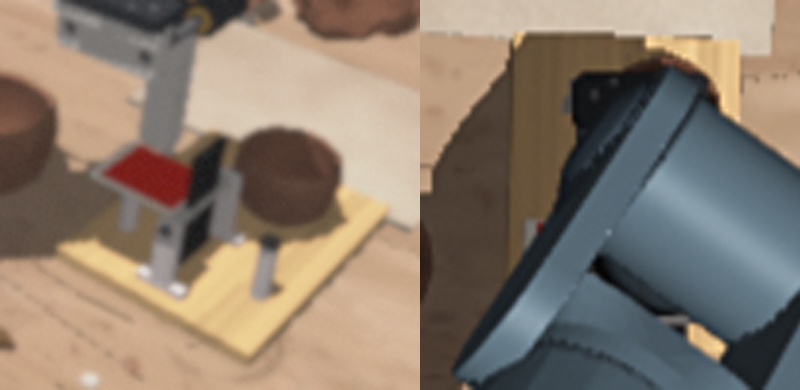

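```bash
python3 - <<'E'
import numpy as np
s=np.load("pics/s1.npz")
for X in ([511,-243,86],[511,-277,102],[485,-208,63],[537,-208,63],[537,-270,63]):
    p=s["K"]@(s["R"]@np.array(X)+s["t"]);p=p[:2]/p[2];print(X,p.round(1),((p-[310,190])*3).round(0))
from h import cloud
P=cloud(s);
for u,v in((150,120),(165,120),(180,120),(160,140),(170,145),(150,145)):
    print(u,v,P[190+v//3,310+u//3].round(0))
E
```

```text
[511, -243, 86] [363.9 237.7] [162. 143.]
[511, -277, 102] [381.1 237.5] [213. 143.]
[485, -208, 63] [340.1 246.3] [ 90. 169.]
[537, -208, 63] [353.9 235. ] [132. 135.]
[537, -270, 63] [381.3 246.9] [214. 171.]
150 120 [ 497. -239.  109.]
165 120 [ 496. -250.  115.]
180 120 [ 516. -250.  104.]
160 140 [ 496. -247.   99.]
170 145 [ 505. -250.   92.]
150 145 [ 497. -242.   92.]
```

{"op": "servo_tool", "data": {"moves": [[-0.008, 0, 0, 0, 0, 0], [-0.008, 0, 0, 0, 0, 0], [-0.005, 0, 0, 0, 0, 0], [-0.005, 0, 0, 0, 0, 0], [-0.005, 0, 0, 0, 0, 0], [-0.005, 0, 0, 0, 0, 0], [-0.005, 0, 0, 0, 0, 0]]}}

```text
clock: 5.2
tool_pos: [509.9, -283.9, 85.3]
eef_rot: [[0.02, 1.0, -0.0], [1.0, -0.02, 0.0], [0.0, -0.0, -1.0]]
ft_force: [1.2, 1.5, 0.0]
opening: 0.004
```

{"op": "servo_tool", "data": {"moves": [[-0.004, 0, 0.001, 0, 0, 0], [-0.004, 0, 0.001, 0, 0, 0], [-0.004, 0, 0.002, 0, 0, 0], [-0.003, 0, 0.002, 0, 0, 0], [-0.003, 0, 0.002, 0, 0, 0], [-0.003, 0, 0.002, 0, 0, 0], [-0.002, 0, 0.002, 0, 0, 0], [-0.002, 0, 0.002, 0, 0, 0]]}}

```text
clock: 6.2
tool_pos: [509.6, -309.2, 71.5]
eef_rot: [[0.02, 1.0, 0.0], [1.0, -0.02, -0.0], [-0.0, 0.0, -1.0]]
ft_force: [0.8, -0.2, 1.1]
opening: 0.007
```

```bash
python3 look.py 2
```

```text
6.3 [ 509.5 -309.2   71.4] [-0.   0.2  0.3]
```

View pics/look2.png

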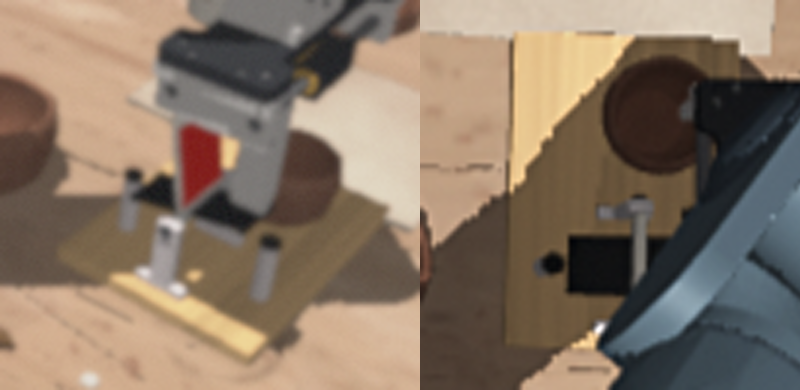

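The flag stands nearly upright (red face visible at about (200,165) in the left crop, second tab nearly level on the +y side). Now I lift over and go behind it.

{"op": "servo_tool", "data": {"moves": [[0.002, 0, -0.02, 0, 0, 0], [0, 0, -0.03, 0, 0, 0], [0, 0, -0.03, 0, 0, 0], [0, 0, -0.02, 0, 0, 0], [0.03, 0, 0, 0, 0, 0], [0.03, 0, 0, 0, 0, 0], [0.03, 0, 0, 0, 0, 0], [0, 0, 0, 0, 0, 0]]}}

```text
clock: 7.3
tool_pos: [511.3, -215.4, 171.9]
eef_rot: [[0.018, 1.0, 0.0], [1.0, -0.018, -0.0], [-0.0, 0.0, -1.0]]
ft_force: [0.5, -0.7, -0.3]
opening: 0.002
```

{"op": "servo_tool", "data": {"moves": [[0, 0, 0.02, 0, 0, 0], [0, 0, 0.02, 0, 0, 0], [0, 0, 0.02, 0, 0, 0], [0, 0, 0.005, 0, 0, 0], [0, 0, 0, 0, 0, 0]]}}

```text
clock: 7.92
tool_pos: [511.4, -217.5, 106.8]
eef_rot: [[0.02, 1.0, 0.0], [1.0, -0.02, -0.0], [-0.0, 0.0, -1.0]]
ft_force: [-0.4, -0.4, 0.6]
opening: 0.005
```

```bash
python3 look.py 3
```

```text
8.025 [ 511.9 -217.5  107.5] [-0.1 -0.4  0.5]
```

View pics/look3.png

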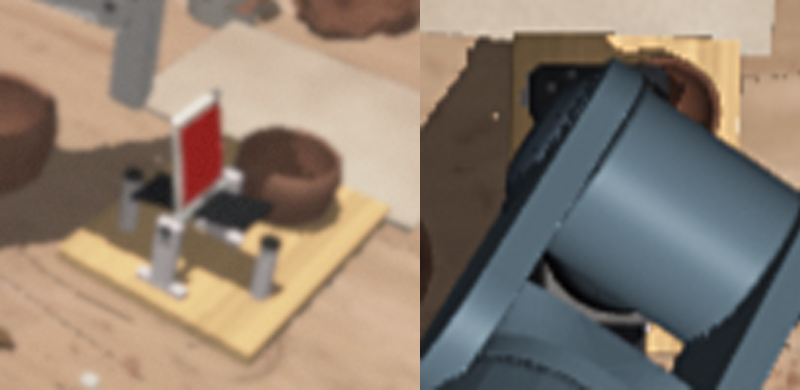

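{"op": "servo_tool", "data": {"moves": [[-0.02, 0, 0, 0, 0, 0], [-0.015, 0, 0, 0, 0, 0], [-0.006, 0, 0, 0, 0, 0], [-0.006, 0, 0, 0, 0, 0], [-0.006, 0, 0, 0, 0, 0], [-0.006, 0, 0, 0, 0, 0], [-0.006, 0, 0.001, 0, 0, 0], [-0.006, 0, 0.002, 0, 0, 0], [-0.006, 0, 0.003, 0, 0, 0], [-0.005, 0, 0.003, 0, 0, 0]]}}

```text
clock: 9.28
tool_pos: [509.7, -299.2, 97.2]
eef_rot: [[0.02, 1.0, -0.0], [1.0, -0.02, 0.0], [0.0, -0.0, -1.0]]
ft_force: [0.1, 0.4, -0.6]
opening: 0.003
```

{"op": "servo_tool", "data": {"moves": [[-0.005, 0, 0.004, 0, 0, 0], [-0.004, 0, 0.004, 0, 0, 0], [-0.004, 0, 0.005, 0, 0, 0], [-0.003, 0, 0.005, 0, 0, 0], [-0.002, 0, 0.004, 0, 0, 0], [0, 0, 0.003, 0, 0, 0], [0, 0, 0.002, 0, 0, 0], [0, 0, 0, 0, 0, 0]]}}

```text
clock: 10.28
tool_pos: [509.3, -316.7, 70.4]
eef_rot: [[0.02, 1.0, -0.0], [1.0, -0.02, 0.0], [0.0, -0.0, -1.0]]
ft_force: [0.0, 0.2, -0.8]
opening: 0.001
```

```bash
python3 look.py 4
```

```text
10.375 [ 509.4 -316.7   70.5] [ 0.3 -0.5  0.1]
```

View pics/look4.png

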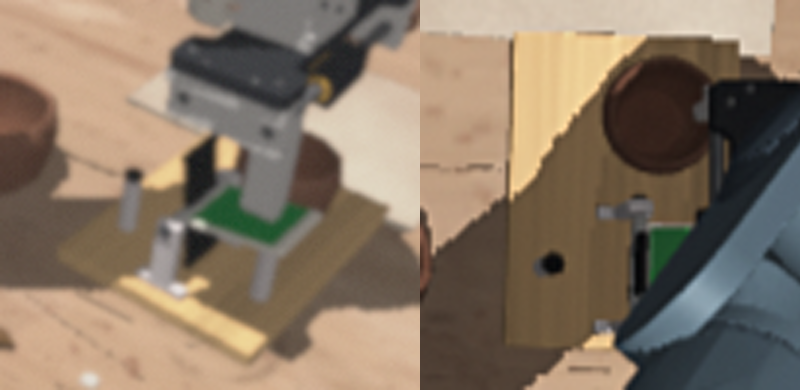

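The flag is green side up and nearly flat, with a few millimetres to go. I press on slowly and watch the force.

{"op": "servo_tool", "data": {"moves": [[0, 0, 0.002, 0, 0, 0], [0, 0, 0.001, 0, 0, 0], [0, 0, 0.001, 0, 0, 0], [0, 0, 0.001, 0, 0, 0], [0, 0, 0, 0, 0, 0]]}}

```text
clock: 11.0
tool_pos: [509.3, -316.7, 65.4]
eef_rot: [[0.02, 1.0, -0.0], [1.0, -0.02, 0.0], [0.0, -0.0, -1.0]]
ft_force: [-0.3, -0.9, 0.6]
opening: 0.006
```

{"op": "servo_tool", "data": {"moves": [[0, 0, 0.001, 0, 0, 0], [0, 0, 0.001, 0, 0, 0], [0, 0, 0, 0, 0, 0]]}}

```text
clock: 11.38
tool_pos: [509.3, -316.7, 63.3]
eef_rot: [[0.02, 1.0, -0.0], [1.0, -0.02, 0.0], [0.0, -0.0, -1.0]]
ft_force: [0.5, -0.4, -0.7]
opening: 0.003
```

{"op": "servo_tool", "data": {"moves": [[0, 0, 0.0005, 0, 0, 0], [0, 0, 0, 0, 0, 0]]}}

```text
clock: 11.62
tool_pos: [509.3, -316.7, 62.9]
eef_rot: [[0.02, 1.0, -0.0], [1.0, -0.02, 0.0], [0.0, -0.0, -1.0]]
ft_force: [0.0, -0.3, 0.6]
opening: 0.004
```

{"op": "servo_tool", "data": {"moves": [[0, 0, 0.0005, 0, 0, 0], [0, 0, 0, 0, 0, 0]]}}

```text
clock: 11.88
tool_pos: [509.3, -316.8, 62.4]
eef_rot: [[0.02, 1.0, -0.0], [1.0, -0.02, 0.0], [0.0, -0.0, -1.0]]
ft_force: [-0.3, 0.2, -0.6]
opening: 0.004
```

{"op": "servo_tool", "data": {"moves": [[0, 0, 0.0005, 0, 0, 0], [0, 0, 0, 0, 0, 0]]}}

```text
clock: 12.12
tool_pos: [509.4, -316.8, 62.2]
eef_rot: [[0.02, 1.0, -0.0], [1.0, -0.02, 0.0], [0.0, -0.0, -1.0]]
ft_force: [-1.1, 1.8, 2.7]
opening: 0.006
```

```bash
python3 look.py 5; python3 - <<'E'
import numpy as np
from h import cloud
s=dict(np.load("pics/s5.npz"));c=s["color"].astype(int);P=cloud(s)
g=(c[...,1]>c[...,0]+25)&(c[...,1]>c[...,2]+25);g[:190]=0
q=P[g];q=q[(abs(q[:,2]-65)<25)];print(len(q))
A=np.c_[q[:,1]+277,q[:,0]-511,np.ones(len(q))]
for _ in range(4):
    k=np.linalg.lstsq(A,q[:,2],rcond=None)[0];e=abs(A@k-q[:,2]);A,q=A[e<6],q[e<6]
print(len(q),k,q[:,:2].min(0),q[:,:2].max(0))
E
```

```text
12.225 [ 509.4 -316.8   62.2] [-1.  -0.3  3.8]
283
283 [-1.73883102e-03 -8.17391748e-03  6.05948077e+01] [ 483.09243154 -337.8996838 ] [ 529.95321775 -283.55581736]
```

View pics/look5.png

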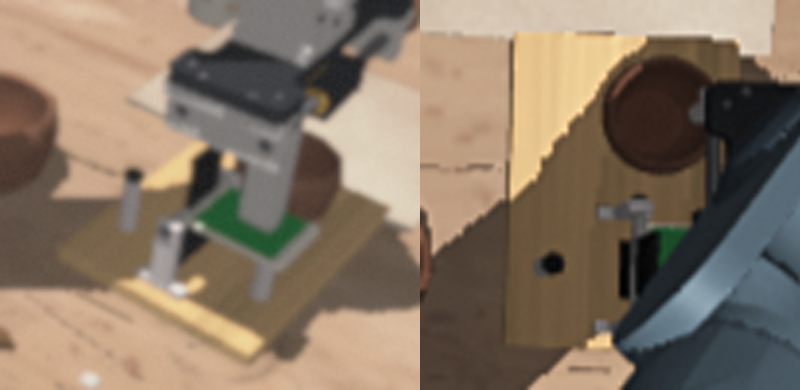

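The stop is felt at 3–4 N, and the green face (250,225 in the left crop) fits a level plane (slope 0.002). I back off straight up and clear the view.

{"op": "servo_tool", "data": {"moves": [[0, 0, -0.01, 0, 0, 0], [0, 0, -0.03, 0, 0, 0], [0, 0, -0.04, 0, 0, 0], [0, 0, -0.05, 0, 0, 0], [0.03, 0, -0.02, 0, 0, 0], [0.05, 0, 0, 0, 0, 0], [0.05, 0, 0, 0, 0, 0], [0.05, 0, 0, 0, 0, 0], [0.05, 0, 0, 0, 0, 0], [0.05, 0, 0, 0, 0, 0]]}}

```text
clock: 13.48
tool_pos: [514.9, -35.3, 212.5]
eef_rot: [[0.02, 1.0, 0.001], [1.0, -0.02, -0.0], [-0.0, 0.001, -1.0]]
ft_force: [1.3, -0.1, 0.1]
opening: 0.004
```

{"op": "servo_tool", "data": {"moves": [[0.05, 0, 0, 0, 0, 0], [0.05, 0, 0, 0, 0, 0], [0.03, 0, 0, 0, 0, 0], [0, 0, 0, 0, 0, 0], [0, 0, 0, 0, 0, 0]]}}

```text
clock: 14.1
tool_pos: [517.6, 92.5, 212.1]
eef_rot: [[0.02, 1.0, 0.0], [1.0, -0.02, -0.0], [-0.0, 0.0, -1.0]]
ft_force: [0.4, -0.6, 0.2]
opening: 0.005
```

```bash
python3 look.py 6; python3 - <<'E'
import numpy as np,cv2
from h import cloud
s=dict(np.load("pics/t6.npz"));c=s["color"].astype(int);P=cloud(s)
g=(c[...,1]>c[...,0]+25)&(c[...,1]>c[...,2]+25)&(abs(P[...,2]-65)<25)
q=P[g];A=np.c_[q[:,1]+277,q[:,0]-511,np.ones(len(q))]
print("green",len(q),np.linalg.lstsq(A,q[:,2],rcond=None)[0],q[:,:2].min(0),q[:,:2].max(0))
cv2.imwrite("pics/top6.png",cv2.resize(s["color"][:,:,::-1],(784,588)))
d=np.abs(c-np.load("pics/top0.npz")["color"].astype(int)).sum(2)
for n,(a,b,x,y) in dict(pot=(150,185,362,400),brush=(260,285,260,355),tile=(165,200,185,218),tflag=(210,242,175,215)).items(): print(n,(d[a:b,x:y]>90).mean().round(3))
E
```

```text
14.2 [517.7  92.  212.1] [-0.1  0.2  0.3]
green 464 [-2.45863885e-03 -1.53042414e-03  6.29980994e+01] [ 483.81498187 -340.23303532] [ 533.60916541 -284.08097425]
pot 0.0
brush 0.0
tile 0.988
tflag 0.859
```

View pics/look6.png

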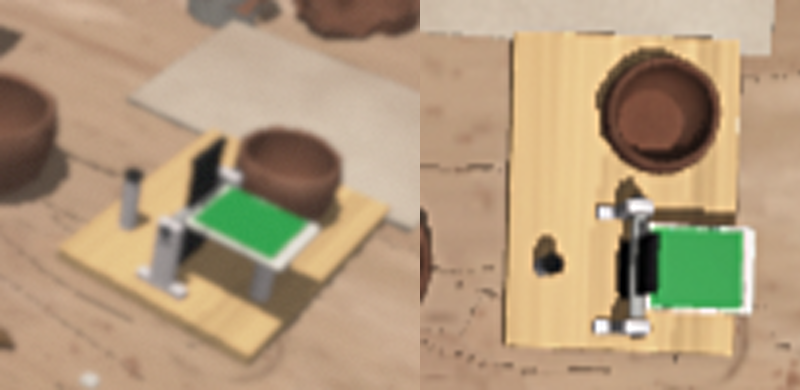

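View pics/top6.png

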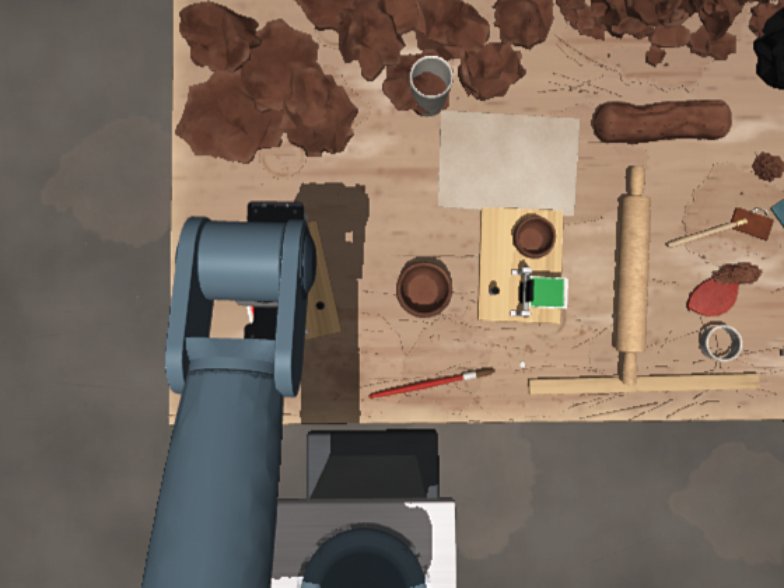

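The green face lies level and the pot and brush are unchanged. The arm hides the tile from above, so I check it in the scene view and then hand in.

```bash
python3 - <<'E'
import numpy as np,cv2
a=np.load("pics/scene0.npz")["color"];b=np.load("pics/s6.npz")["color"]
cr=lambda i:cv2.resize(i[160:240,180:290,::-1],(385,280))
cv2.imwrite("pics/tile6.png",np.hstack([cr(a),cr(b)]))
E
```

```text
(no output)
```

View pics/tile6.png

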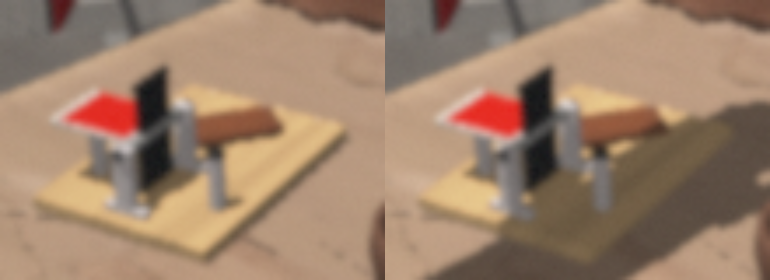

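The before (left) and after (right) crops show the tile (240,122 / 620,124) and its red flag (100,112 / 485,112) in the same place.

```bash
python3 -c "
from workcell import r
print(r.sign_off())"
```

```text
the job is handed in; nothing more can be done
None
```

The small pot's flag now lies flat with its green face up, and I handed the job in at about 14 s of the 48 s allowed. With the fingers shut, I pushed the black tab until the flag stood nearly upright. I then went round behind the plate, pushed it over the hinge and pressed it lightly onto its stop. The highest force I read was 3–4 N, against the 30 N limit.

**Last checks:**
- **Pot's flag:** a plane fitted to the green face came out level, with a slope of about 0.002 and a height of 63 mm.
- **Pot and brush:** the top view showed no change at either from the start.
- **Tile and its flag:** the top-view comparison failed here (99% and 86% of pixels changed) because the retracted arm hid them. A before-and-after crop from the scene camera showed both in the same place, with red still up.
- **Arm:** it ended clear of everything, with the tool tip at about z = 212 mm and the wrist force back to noise.

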